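# Slide the tin into the low cupboard and shut its doors

### The job

Put the low tin that stands in front of the open double doors of the little wooden cupboard away without picking it up: with the fingertips, push it along the worktop into the cupboard, then push both doors fully shut. Never lift or tip the tin, and leave everything else where it is.

Things in the scene. Friction and masses are not known exactly. Their poses are not given: they have to be found in the camera images.
- cupboard: Low dark wooden cupboard, fixed, 125 mm deep (x), 260 wide (y), 62 high, walls and roof 10 mm, no floor panel: the tin slides in on the worktop. Origin: centre of its underside. x points from the open front to the back, y to the left seen from the front. Open front at x = -62.5 mm; inside 240 mm wide, 115 deep, 52 high, empty at the start.
- door_left (a joint): Left door: 0 rad shut, grows as it swings out; starts open past a right angle. Upright hinge at x -63.5, y +129 mm in the cupboard's frame, in the inner face of the panel, which is 127 mm long, 12 thick, 6 to 60 mm above the worktop. Steel knob, 16 mm across, stands 16 mm out of the outer face, 112 mm from the hinge. 150 g, slight friction: stays where left.
- door_right (a joint): Angle of the right door, the mirror image of the left one: hinge at x = -63.5 mm, y = -129 mm in the cupboard's frame; 0 shut, grows as it swings out.
- tin_center (a point): Centre of the low round tin to be put away (86 mm across, 40 mm high, about 0.2 kg), which stands upright on the worktop in front of the cupboard's opening; the point is 20 mm above its base, z up. A shutting door can push it the last few millimetres in.
- other_tin: Another low tin, 86 mm across, 40 mm high, standing beside the cupboard, off to the left or right; origin at the centre of its underside. To be left alone.
- lemon: A lemon, 78x55x56 mm, lying beside the cupboard on the side away from the other tin; origin under its centre. To be left alone.
- tablets: Blister card of tablets, 42x95x5 mm, lying on the cupboard's roof; origin at the centre of its underside. To be left alone.
- salt: Salt shaker, 44 mm across, 90 mm high, on the worktop at the right; origin at the centre of its underside. To be left alone.
- spice_jar: Spice jar, 41 mm across, 105 mm high, on the worktop at the right; origin at the centre of its underside. To be left alone.
- teaspoon: Teaspoon, 135x28x11 mm, lying on the worktop at the right; origin under its centre. To be left alone.
- tin: The same low tin; origin at the centre of its underside, z axis up through its lid.

How it is judged:
By the outcome, as a careful person would: the job done as asked, in the order asked, and still so for the second after the job is handed in, with the robot touching nothing.
It also fails if it takes over 64 s, if anything falls off the work surface, if the arm or the gripper's body presses on something with over 40 N, if the wrist force passes 120 N, or if a joint passes its speed limit or range.

### The arm

A 6-joint arm with a two-finger parallel gripper is mounted at the origin on a cart in front of the work surface, level with it; the furniture and walls round the work are solid. World frame = base frame: x ahead of the robot, y to its left, z up, the work surface at z = 0. Lengths are in m, angles in rad, forces in N, time in s.
With the tool pointing down it reaches from about 0.3 to 1 m from the base axis. Payload 5.1 kg.
Tool frame: the origin (TCP) lies on the centre line of the jaws, within the pads' length; the fingertips stand 25 mm ahead of it and the grasp point (between the pads) lies 6 mm ahead of it (bot.finger_overhang is the distance from the TCP to the fingertips, in m); z points along the fingers, y is the line along which they close (so a half turn about z gives the same grasp; the last joint's range is limited). The gripper opens to 95 mm and grips with 3 to 60 N. Pads are 20 mm wide; open, the fingers measure 119 mm over their backs; the gripper's body (75 mm by 180 mm) begins 59 mm behind the grasp point.
Start: joints at [-1.304, 0.124, 1.65, -0, 1.367, -0.083], TCP at [0.223, -0.611, 0.24] pointing down, gripper open.
Joint ranges: [-2.61, 2.61], [-1.02, 2.33], [0.03, 2.71], [-1.35, 4.49], [0.32, 2.68], [-2.91, 2.91]. Speed limits (rad/s): [2.57, 2.57, 3.14, 3.14, 3.14, 3.14].

### API

Orientations are given as a rotation vector (axis times angle).
In Python, from plant import readout, imaging, order, spot_in, trace, mark_of, bot gives the robot as it stands.
- The arm moves only by the tool jog_arm, never from a script. Its argument "plan" is a list of rows, each an object of numbers: "x", "y", "z": the shift along the tool's x, y, z normalised to -1 to 1, where 1 is 150 mm; "turn": the turn about the tool's z normalised to -1 to 1, where 1 is 360 degrees. A call has 1 to 12 rows; each row is the pose to reach, as a shift and turn from the pose commanded when the call began, along the tool's axes at that moment, turning the shorter way round; what a row does not reach only later rows make up. A row lasts 1/8 s, in which the tool goes at most 62.5 mm and 10.7 degrees, less where a joint would pass 70% of its speed; a pose out of reach is approached as far as the arm can. A call with a number of a shift or a turn outside -1 to 1 is refused whole. A call with a gripper value outside its range is refused whole. "hand" is the opening, from -1 (shut) to 1 (fully open), set as the call begins (left out, the last holds). The fingers move at their own pace and stop on an object; the grip force is fixed at half the most. Time passes only in rows, so rows that repeat a pose let the fingers close. It gives the time, the measured TCP pose, the force, the opening and the grip force at its end, in the units of the state.
- readout.state(): the state, without advancing time (a new reading comes with each control period).
- imaging.camera(name): name is "side" or "top" or "wrist"; returns (picture, depth): 420x560x3 uint8, red, green, blue; 420x560 float32, m along the optical axis (not along the pixel's ray), 0 where there is no reading.
- imaging.calibration(name): a dict with "mtx" (3x3 intrinsics, pixels), "position" and "orientation" of the camera in the world; the wrist camera has in their place "tool_from_camera" (4x4, takes a point from camera to tool coordinates, whose origin is the TCP and whose axes are the flange's). Camera axes: x right, y down, z forward; pixel columns grow to the right and rows downward; lengths in m; the calibration is good to about 2 mm. The wrist camera is an equidistant fisheye: a pixel r from the principal point sees the ray r / f radians off the axis. A picture is of the moment at which its call begins: read the wrist's pose just before it. calibration takes no time and is no camera call.
- order.hand_in(): hands the job in; it is judged then, once.
Trained networks look in the newest picture that a camera, given by its name, has taken for a name from the list of things; names that differ only in an ending like _2 or _b are one class to them, and where a whole thing is asked for, a point or a joint stands for the part that bears it (a point fixed in the world has none). Each returns a list of dicts, best first, with "score" (0 to 1); they miss things now and then, are a little off and sometimes report something else, mostly with a low value. They report only what shows in the picture. A call takes as long as a camera call.
- spot_in(name, camera): "xyz" ([x, y, z] in m, in world coordinates, good to about 4 mm: the middle of the surface that is visible of it).
- trace(name, camera): "pixels" (420x560 bool, what is visible of it).
- mark_of(name, camera): "xyz" ([x, y, z] in m, in world coordinates, good to about 4 mm: a listed point, or the origin of a listed thing).
The state is a dict: "time_s": time; "q": joint angles; "dq": joint speeds; "joint_torque": joint torques, N m; "eef_pos": TCP position; "ee_rot": TCP orientation; "force": force on the tool from outside, world axes, zero at the start; "wrist_torque": the same for the moment, N m; "finger_gap": finger opening in m; "grasp_force": force on a finger pad.
Only numpy, scipy, OpenCV 4.12 (cv2) and the standard library are available. Lean on these libraries where they do the work, as an engineer would, in place of code of your own. Each camera call takes 0.05 s, during which the arm holds its last target. There are 200 camera calls.

## Working session

There is one attempt and no reset: what is moved stays moved. The work goes in short steps, Python scripts to look and compute and a tool call to move; the robot and the scene stay as the last step left them, time stands still between calls to the robot, and variables do not carry over. Pictures are saved under pics/ and viewed, at most 10 in all, crops included, and the job is handed in when it is done.

Besides the shell and the picture viewer there is one more tool, called as name(argument=value, ...), one argument or row to a line, values as JSON. jog_arm: Moves the arm, as the interface text tells. Its arguments: {"type":"object","properties":{"plan":{"type":"array"},"hand":{"type":"number"}},"required":["plan"]}

```bash
mkdir -p pics
python3 - <<'E'
from plant import readout, imaging, order, spot_in, trace, mark_of, bot
import cv2, numpy as np
s=readout.state(); print(s['time_s'],s['eef_pos'],s['ee_rot'],s['finger_gap'],bot.finger_overhang)
for c in ['top','side']:
    im,d=imaging.camera(c); cv2.imwrite(f'pics/{c}0.png',im[:,:,::-1]); np.save(f'{c}0.npy',d)
    k=imaging.calibration(c); print(c,k)
    for n in ['tin','tin_center','cupboard','other_tin','lemon','salt','spice_jar','tablets','teaspoon']:
        print(n,[(np.round(r['xyz'],3).tolist(),round(r['score'],2)) for r in mark_of(n,c)[:3]])
    for n in ['door_left','door_right']:
        print(n,[(np.round(r['xyz'],3).tolist(),round(r['score'],2)) for r in spot_in(n,c)[:3]])
E
```

```text
0.0 [ 0.22256418 -0.61008697  0.23838218] [-3.09164794e+00 -5.46287604e-01  2.71945373e-04] 0.0954681743292234 0.025
top {'mtx': array([[478.65056403,   0.        , 283.25398227],
       [  0.        , 478.65056403, 204.97219248],
       [  0.        ,   0.        ,   1.        ]]), 'position': array([-0.56355064, -0.29474504,  1.47045636]), 'orientation': array([-2.01369386,  1.54275276, -0.5471674 ])}
tin []
tin_center []
cupboard []
other_tin []
lemon []
salt []
spice_jar []
tablets []
teaspoon []
door_left []
door_right []
side {'mtx': array([[480.38479817,   0.        , 290.76827087],
       [  0.        , 480.38479817, 206.08099688],
       [  0.        ,   0.        ,   1.        ]]), 'position': array([0.17533002, 1.22113601, 0.61739138]), 'orientation': array([-0.37349603,  2.4682602 , -1.63203854])}
tin [([0.495, 0.023, -0.0], 0.68)]
tin_center [([0.5, 0.026, 0.018], 0.55), ([0.639, 0.038, 0.06], 0.43)]
cupboard [([0.613, 0.07, 0.0], 0.82)]
other_tin [([0.493, 0.362, 0.002], 0.98)]
lemon [([0.557, -0.238, 0.001], 0.74), ([0.499, 0.028, 0.019], 0.39)]
salt [([0.542, -0.42, -0.0], 0.49)]
spice_jar [([0.428, -0.476, -0.0], 0.7)]
tablets [([0.643, 0.036, 0.06], 0.6)]
teaspoon [([0.399, -0.399, -0.0], 0.45)]
door_left [([0.471, 0.22, 0.034], 0.85), ([0.561, 0.16, 0.047], 0.19)]
door_right [([0.507, -0.09, 0.034], 0.66)]
```

View pics/side0.png

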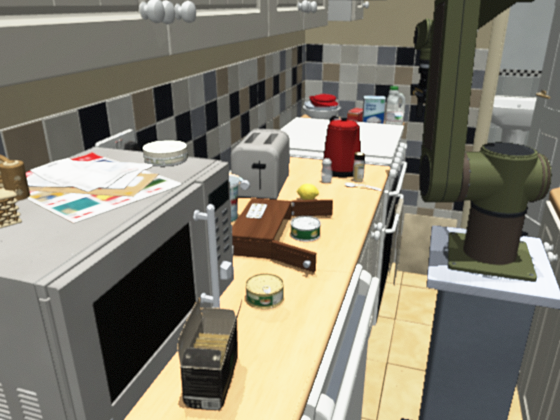

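View pics/top0.png

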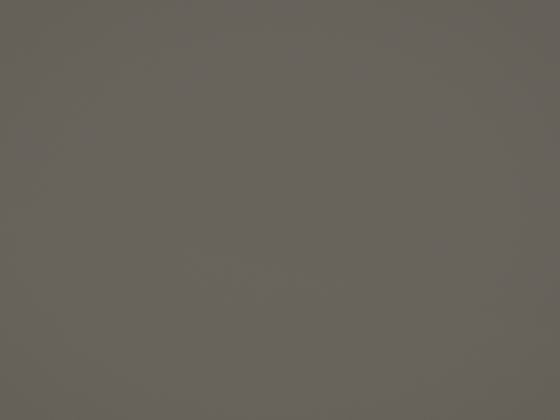

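The side view shows the cupboard roof around (262,222), the left door reaching out to (315,262), the tin at (306,228), and the right door behind it at about (312,208). The other tin is at (265,291). The top camera is blocked and shows only grey. I'll get the cupboard's pose from the side depth.

```bash
cat > h.py <<'E'
from plant import readout, imaging, order, spot_in, trace, mark_of, bot
import cv2, numpy as np
from scipy.spatial.transform import Rotation as Ro
def cloud(c,d):
    k=imaging.calibration(c); v,u=np.indices(d.shape); K=k['mtx']
    p=np.stack([(u-K[0,2])/K[0,0]*d,(v-K[1,2])/K[1,1]*d,d],-1)
    return p@Ro.from_rotvec(k['orientation']).as_matrix().T+k['position']
def wcloud(d,s):
    k=imaging.calibration('wrist'); K=k['mtx']; v,u=np.indices(d.shape)
    x=(u-K[0,2])/K[0,0]; y=(v-K[1,2])/K[1,1]; r=np.hypot(x,y)+1e-9
    p=np.stack([x/r*np.tan(r)*d,y/r*np.tan(r)*d,d],-1)
    T=np.array(k['tool_from_camera']); p=p@T[:3,:3].T+T[:3,3]
    return p@Ro.from_rotvec(s['ee_rot']).as_matrix().T+s['eef_pos']
def shift(target):
    s=readout.state(); R=Ro.from_rotvec(s['ee_rot']).as_matrix()
    return R.T@(np.array(target)-s['eef_pos'])/0.15
def yaw(s): R=Ro.from_rotvec(s['ee_rot']).as_matrix(); return np.degrees(np.arctan2(R[1,0],R[0,0]))
E
python3 - <<'E'
from h import *
d=np.load('side0.npy'); P=cloud('side',d)
m=(d>0)&(abs(P[...,2]-.062)<.006)&(abs(P[...,0]-.61)<.15)&(abs(P[...,1]-.07)<.2)
q=P[m]; print(m.sum())
tr=trace('cupboard','side')
if tr:
    mm=tr[0]['pixels']&m; q=P[mm]; print(mm.sum(),tr[0]['score'])
    r=cv2.minAreaRect((q[:,:2]*1000).astype(np.float32)); print(r,cv2.boxPoints(r))
for n in ['door_left','door_right','tin']:
    tr=trace(n,'side')
    if tr:
        a=P[tr[0]['pixels']&(d>0)]; a=a[(a[:,2]>.01)&(a[:,2]<.075)]
        r=cv2.minAreaRect((a[:,:2]*1000).astype(np.float32)); print(n,len(a),r,cv2.boxPoints(r).round().tolist())
s=readout.state();print(yaw(s),shift([.36,.03,.36]))
print(imaging.calibration('wrist'))
E
```

```text
1973
1762 0.62
((574.7296142578125, 56.74565887451172), (228.39791870117188, 333.0653991699219), 0.003749706782400608) [[ 460.5197   223.27087]
 [ 460.54156 -109.79452]
 [ 688.9395  -109.77956]
 [ 688.91766  223.28583]]
door_left 874 ((478.05072021484375, 219.15769958496094), (29.761133193969727, 128.50338745117188), 71.02455139160156) [[412.0, 226.0], [534.0, 184.0], [544.0, 212.0], [422.0, 254.0]]
door_right 645 ((506.1676330566406, -90.784912109375), (127.8172607421875, 17.429187774658203), 20.511707305908203) [[443.0, -105.0], [449.0, -121.0], [569.0, -77.0], [563.0, -60.0]]
tin 572 ((495.1055603027344, 27.453826904296875), (80.18378448486328, 92.61011505126953), 16.425668716430664) [[444.0, 61.0], [470.0, -28.0], [547.0, -6.0], [520.0, 83.0]]
20.041634966888196 [ 2.32338932 -3.69866671 -0.80224874]
{'mtx': array([[325.1922621 ,   0.        , 281.27494067],
       [  0.        , 325.1922621 , 213.94397504],
       [  0.        ,   0.        ,   1.        ]]), 'tool_from_camera': array([[ 1.48435777e-03, -9.71264523e-01, -2.37997948e-01,
         6.70724400e-02],
       [ 9.99998895e-01,  1.46028434e-03,  2.77455140e-04,
        -4.76680119e-04],
       [ 7.80623415e-05, -2.37998097e-01,  9.71265618e-01,
        -1.44874765e-01],
       [ 0.00000000e+00,  0.00000000e+00,  0.00000000e+00,
         1.00000000e+00]])}
```

jog_arm(
  plan=[
    {"x": 0.58,"y": -0.92,"z": -0.4},
    {"x": 0.58,"y": -0.92,"z": -0.4},
    {"x": 0.58,"y": -0.92,"z": -0.4},
    {"x": 0.58,"y": -0.92,"z": -0.4},
  ],
)

```text
invalid input at $.plan[0]: expected keys x, y, z, turn
```

jog_arm(
  plan=[
    {"x": 0.58,"y": -0.92,"z": -0.4},
    {"x": 0.58,"y": -0.92,"z": -0.4},
    {"x": 0.58,"y": -0.92,"z": -0.4},
    {"x": 0.58,"y": -0.92,"z": -0.4},
  ],
)

```text
invalid input at $.plan[0]: expected keys x, y, z, turn
```

jog_arm(
  plan=[
    {"x": 0.58,"y": -0.92},
    {"x": 0.58,"y": -0.92},
    {"x": 0.58,"y": -0.92},
    {"x": 0.58,"y": -0.92},
  ],
)

```text
invalid input at $.plan[0]: expected keys x, y, z, turn
```

jog_arm(
  hand=-1,
  plan=[
    {"x": 0.58,"y": -0.92,"turn": 0.02},
    {"x": 0.58,"y": -0.92,"turn": 0.039},
    {"x": 0.58,"y": -0.92,"turn": 0.039},
    {"x": 0.58,"y": -0.92,"turn": 0.039},
    {"x": 0.58,"y": -0.92,"turn": 0.039},
    {"x": 0.58,"y": -0.92,"turn": 0.039},
  ],
)

```text
invalid input at $.plan[0]: expected keys x, y, z, turn
```

jog_arm(
  plan=[
    {"x": 0.58,"y": -0.92,"z": -0.4,"turn": 0},
    {"x": 0.58,"y": -0.92,"z": -0.4,"turn": 0},
    {"x": 0.58,"y": -0.92,"z": -0.4,"turn": 0},
    {"x": 0.58,"y": -0.92,"z": -0.4,"turn": 0},
  ],
)

```text
time_s: 1.9
eef_pos: [0.2581, -0.4499, 0.3023]
ee_rot: [3.088, 0.55, 0.002]
force: [-0.2, -0.0, 0.1]
finger_gap: 0.0951
grasp_force: 0.0
```

jog_arm(
  plan=[
    {"x": 0.58,"y": -0.92,"z": -0.4,"turn": 0},
    {"x": 0.58,"y": -0.92,"z": -0.4,"turn": 0},
    {"x": 0.58,"y": -0.92,"z": -0.4,"turn": 0},
    {"x": 0.58,"y": -0.92,"z": -0.4,"turn": 0},
  ],
)

```text
time_s: 2.4
eef_pos: [0.2924, -0.291, 0.3616]
ee_rot: [3.089, 0.55, 0.003]
force: [-0.1, -0.2, 0.6]
finger_gap: 0.0949
grasp_force: 0.0
```

jog_arm(
  plan=[
    {"x": 0.58,"y": -0.92,"z": 0,"turn": 0},
    {"x": 0.58,"y": -0.92,"z": 0,"turn": 0},
    {"x": 0.58,"y": -0.92,"z": 0,"turn": 0},
    {"x": 0.58,"y": -0.92,"z": 0,"turn": 0},
  ],
)

```text
time_s: 2.9
eef_pos: [0.3265, -0.1317, 0.359]
ee_rot: [-3.093, -0.552, 0.001]
force: [-0.5, -0.9, -1.1]
finger_gap: 0.0947
grasp_force: 0.0
```

jog_arm(
  hand=-1,
  plan=[
    {"x": 0.58,"y": -0.92,"z": 0,"turn": 0.02},
    {"x": 0.58,"y": -0.92,"z": 0,"turn": 0.039},
    {"x": 0.58,"y": -0.92,"z": 0,"turn": 0.039},
    {"x": 0.58,"y": -0.92,"z": 0,"turn": 0.039},
    {"x": 0.58,"y": -0.92,"z": 0,"turn": 0.039},
    {"x": 0.58,"y": -0.92,"z": 0,"turn": 0.039},
  ],
)

```text
time_s: 3.65
eef_pos: [0.3607, 0.0255, 0.3594]
ee_rot: [3.137, 0.159, -0.001]
force: [-0.6, 0.6, -0.2]
finger_gap: 0.0404
grasp_force: 0.0
```

Run:
```python
from h import *
s=readout.state(); im,d=imaging.camera('wrist'); cv2.imwrite('pics/w1.png',im[:,:,::-1]); np.savez('w1.npz',d=d,**{k:np.array(s[k]) for k in('eef_pos','ee_rot')})
print(yaw(s))
P=wcloud(d,s)
for n in ['tin','tin_center','cupboard','other_tin','lemon','tablets']:
    print(n,[(np.round(r['xyz'],3).tolist(),round(r['score'],2)) for r in mark_of(n,'wrist')[:3]])
for n in ['door_left','door_right','tin','cupboard']:
    tr=trace(n,'wrist')
    if tr:
        a=P[tr[0]['pixels']&(d>0)]; zr={'tin':(.03,.05),'cupboard':(.055,.07)}.get(n,(.05,.07))
        a=a[(a[:,2]>zr[0])&(a[:,2]<zr[1])]
        lo,hi=np.percentile(a[:,:2],[1,99],axis=0)
        r=cv2.minAreaRect((a[:,:2]*1000).astype(np.float32)); print(n,round(tr[0]['score'],2),len(a),np.median(a,0),r,cv2.boxPoints(r).round().tolist())
```

```text
5.798611312826979
tin [([0.495, 0.027, 0.002], 0.62)]
tin_center [([0.497, 0.025, 0.021], 0.9)]
cupboard [([0.612, 0.07, -0.002], 0.9)]
other_tin [([0.499, 0.365, 0.001], 0.9)]
lemon [([0.559, -0.235, 0.001], 0.79)]
tablets []
door_left 0.91 769 [0.47311412 0.21039966 0.05918016] ((475.11395263671875, 211.36856079101562), (12.876432418823242, 125.52153778076172), 74.5261459350586) [[413.0, 222.0], [534.0, 188.0], [537.0, 201.0], [416.0, 234.0]]
door_right 0.65 805 [ 0.507415   -0.09304251  0.05918612] ((508.8074951171875, -94.40361022949219), (126.35993957519531, 13.804115295410156), 20.897512435913086) [[447.0, -110.0], [452.0, -123.0], [570.0, -78.0], [565.0, -65.0]]
tin 0.67 2788 [0.49539994 0.02590104 0.03659874] ((495.36480712890625, 25.918685913085938), (84.523193359375, 84.8602066040039), 50.73648452758789) [[436.0, 20.0], [501.0, -34.0], [555.0, 32.0], [489.0, 85.0]]
cupboard 0.64 9879 [0.57900443 0.06999334 0.06154642] ((531.1446533203125, 65.32298278808594), (201.47982788085938, 355.6849060058594), 5.945102214813232) [[413.0, 232.0], [449.0, -122.0], [650.0, -101.0], [613.0, 253.0]]
```

View pics/w1.png

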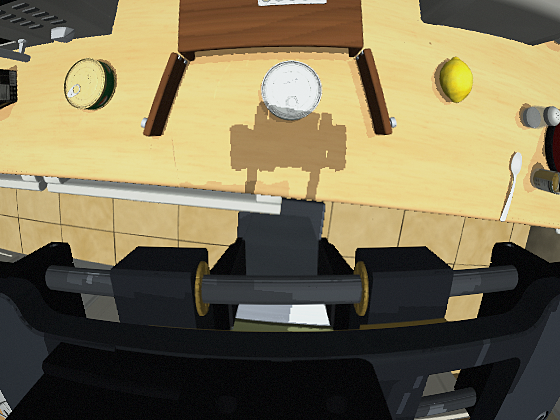

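The wrist view shows the tin at (291,90) between the open doors. The left door runs (180,60) to (155,132) and the right one (365,55) to (385,132). The roof's front edge is at rows 48–60, the other tin at (90,83), the lemon at (456,80). The network positions agree with this. I'll fit the front edge and yaw, then set waypoints.

```bash
python3 - <<'E'
from h import *
z=np.load('w1.npz'); s={k:z[k] for k in('eef_pos','ee_rot')}; d=z['d']; P=wcloud(d,s)
C=np.array([.612,.07]); a=np.radians(6.2)
for it in range(4):
    R=np.array([[np.cos(a),-np.sin(a)],[np.sin(a),np.cos(a)]])
    L=(P[...,:2]-C)@R
    m=(d>0)&(abs(P[...,2]-.062)<.005)&(abs(L[...,1])<.1)&(L[...,0]>-.09)&(L[...,0]<.0)
    q=L[m]; b=np.round(q[:,1]/.01).astype(int)
    e=np.array([[k*.01,np.percentile(q[b==k,0],1)] for k in range(-9,10)])
    f=np.polyfit(e[:,0],e[:,1],1); a-=f[0]; C=C+R@np.array([f[1]+.0625,0])
    m2=(d>0)&(abs(P[...,2]-.062)<.005)&(abs(L[...,1])<.16)&(L[...,0]>-.045)&(L[...,0]<-.01)
    y=L[m2][:,1]; y0,y1=np.percentile(y,[.5,99.5]); C=C+R@np.array([0,(y0+y1)/2])
    print(np.degrees(a),C,y0,y1,np.abs(e[:,1]-np.polyval(f,e[:,0])).max())
R=np.array([[np.cos(a),-np.sin(a)],[np.sin(a),np.cos(a)]])
for p in [(.4955,.026),(.534,.188),(.413,.222),(.565,-.065),(.447,-.110),(.497,.365),(.559,-.235)]: print(p,(np.array(p)-C)@R)
np.savez('cup.npz',C=C,a=a)
with open('h.py','a') as f: f.write('''
z_=np.load('cup.npz'); C=z_['C']; a=float(z_['a']); Rc=np.array([[np.cos(a),-np.sin(a)],[np.sin(a),np.cos(a)]])
def go(x,y,z): return shift([*(C+Rc@np.array([x,y])),z])
def loc(p): return (np.asarray(p)[:2]-C)@Rc
''')
E
python3 -c "
from h import *
s=readout.state();print(s['eef_pos'],s['finger_gap'],yaw(s),loc(s['eef_pos']),go(-.19,-.032,.12))"
```

```text
6.7069811555581795 [0.61347241 0.06864409] -0.12904244416243388 0.12602844243177014 0.0006849020589990637
6.768760243909735 [0.61348465 0.06893697] -0.1272391771536011 0.12781807749712912 0.0006787947507905373
6.788138945470729 [0.61346748 0.0689683 ] -0.12750216053787075 0.1275684262416415 0.0005275422616885725
6.790297411855223 [0.61346685 0.06897847] -0.1275283208048867 0.12754866557371833 0.0005284009611505741
(0.4955, 0.026) [-0.12222097 -0.02872909]
(0.534, 0.188) [-0.06483683  0.12758249]
(0.413, 0.222) [-0.18096806  0.17565053]
(0.565, -0.065) [-0.06396794 -0.12730816]
(0.447, -0.11) [-0.18646084 -0.15804069]
(0.497, 0.365) [-0.08064955  0.30771565]
(0.559, -0.235) [-0.09002594 -0.29540629]
[0.36046377 0.02719672 0.35971   ] 0.0009548675629008441 6.006324598653624 [-0.2561685  -0.01157465] [0.44267443 0.13006636 1.5981461 ]
```

jog_arm(
  plan=[
    {"x": 0.44,"y": 0.13,"z": 0.9,"turn": -0.002},
    {"x": 0.44,"y": 0.13,"z": 0.9,"turn": -0.002},
    {"x": 0.44,"y": 0.13,"z": 0.9,"turn": -0.002},
    {"x": 0.44,"y": 0.13,"z": 0.9,"turn": -0.002},
    {"x": 0.44,"y": 0.13,"z": 0.9,"turn": -0.002},
  ],
)

```text
time_s: 4.82
eef_pos: [0.4286, 0.0148, 0.2262]
ee_rot: [3.136, 0.185, 0.003]
force: [0.3, -0.3, 0.0]
finger_gap: 0.0007
grasp_force: 0.0
```

jog_arm(
  plan=[
    {"x": 0,"y": 0,"z": 0.35,"turn": 0},
    {"x": 0,"y": 0,"z": 0.7,"turn": 0},
    {"x": 0,"y": 0,"z": 0.7,"turn": 0},
    {"x": 0,"y": 0,"z": 0.7,"turn": 0},
  ],
)

```text
time_s: 5.32
eef_pos: [0.43, 0.0146, 0.1228]
ee_rot: [3.136, 0.184, 0.007]
force: [0.3, 0.1, 0.3]
finger_gap: 0.0007
grasp_force: 0.0
```

```bash
python3 -c "
from h import *
s=readout.state();print(s['eef_pos'],s['finger_gap'],yaw(s),loc(s['eef_pos']),s['force'],go(-.19,-.029,.035))
imaging.camera('wrist')
print(*[loc(r['xyz']) for r in mark_of('tin_center','wrist')])
print(s['time_s'])"
```

```text
[0.42995872 0.01462283 0.12281239] 0.0006553368430116248 6.727988628624162 [-0.1886477  -0.03227713] [0.26928275 0.11256981 0.30347241] [-0.01174719 -0.02237752  0.58534744]
[-0.12257799 -0.02919011]
5.325
```

jog_arm(
  plan=[
    {"x": -0.01,"y": -0.02,"z": 0.3,"turn": 0},
    {"x": -0.01,"y": -0.02,"z": 0.5,"turn": 0},
    {"x": -0.01,"y": -0.02,"z": 0.58,"turn": 0},
    {"x": -0.01,"y": -0.02,"z": 0.58,"turn": 0},
  ],
)

```text
time_s: 5.92
eef_pos: [0.4271, 0.0174, 0.0335]
ee_rot: [3.136, 0.184, 0.002]
force: [-0.3, -0.5, 0.8]
finger_gap: 0.0003
grasp_force: 0.0
```

jog_arm(
  plan=[
    {"x": 0.06,"y": 0,"z": 0,"turn": 0},
    {"x": 0.1,"y": 0,"z": 0,"turn": 0},
    {"x": 0.16,"y": 0,"z": 0,"turn": 0},
    {"x": 0.22,"y": 0,"z": 0,"turn": 0},
    {"x": 0.28,"y": 0,"z": 0,"turn": 0},
    {"x": 0.34,"y": 0,"z": 0,"turn": 0},
    {"x": 0.4,"y": 0,"z": 0,"turn": 0},
    {"x": 0.4,"y": 0,"z": 0,"turn": 0},
  ],
)

```text
time_s: 6.92
eef_pos: [0.4871, 0.0246, 0.0328]
ee_rot: [3.136, 0.184, 0.003]
force: [-0.1, 0.1, -0.2]
finger_gap: 0.0006
grasp_force: 0.0
```

```bash
python3 -c "
from h import *
s=readout.state();print(s['eef_pos'],yaw(s),loc(s['eef_pos']),s['force'],go(-.0745,-.029,.035))
im,d=imaging.camera('wrist'); cv2.imwrite('pics/w2.png',im[:,:,::-1])
print(*[(loc(r['xyz']),r['xyz'][2],r['score']) for r in mark_of('tin_center','wrist')])
print(s['time_s'])"
```

```text
[0.48707223 0.0246076  0.03279917] 6.7249593228376 [-0.13075426 -0.02911526] [-0.05847255  0.11765605 -0.17957407] [ 0.37505075 -0.00119439 -0.01405883]
(array([-0.07370166, -0.02806113]), 0.0202, 0.7)
6.925
```

View pics/w2.png

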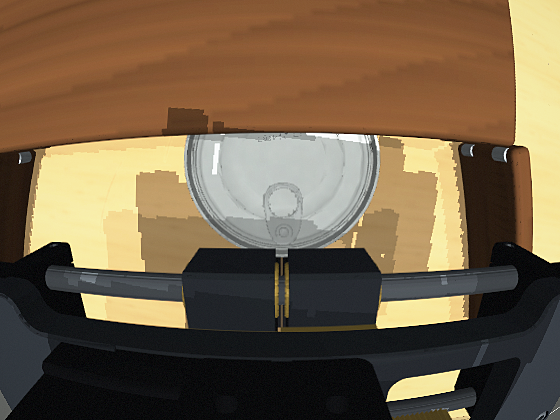

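The tin's rim spans columns 185–380 around the fingers at (281,250). It is centred and now halfway under the roof edge (row 135), upright. I'll go on to about 2 mm short of the roof edge.

jog_arm(
  plan=[
    {"x": 0.06,"y": 0,"z": 0,"turn": 0},
    {"x": 0.13,"y": 0,"z": 0,"turn": 0},
    {"x": 0.21,"y": 0,"z": 0,"turn": 0},
    {"x": 0.29,"y": 0,"z": 0,"turn": 0},
    {"x": 0.36,"y": 0,"z": 0,"turn": 0},
    {"x": 0.36,"y": 0,"z": 0,"turn": 0},
    {"x": 0.36,"y": 0,"z": 0,"turn": 0},
  ],
)

```text
time_s: 7.9
eef_pos: [0.5397, 0.0309, 0.0327]
ee_rot: [3.136, 0.184, 0.0]
force: [0.3, 1.2, -0.6]
finger_gap: 0.0004
grasp_force: 0.0
```

```bash
python3 -c "
from h import *
s=readout.state();print(s['eef_pos'],yaw(s),loc(s['eef_pos']),s['force'],go(-.0745,-.029,.035))
im,d=imaging.camera('wrist'); cv2.imwrite('pics/w3.png',im[:,:,::-1])
print(*[(loc(r['xyz']),r['xyz'][2],r['score']) for r in mark_of('tin_center','wrist')])
imaging.camera('side')
print(*[(loc(r['xyz']),r['xyz'][2],r['score']) for r in mark_of('tin_center','side')])
print(s['time_s'])"
```

```text
[0.53969393 0.03086361 0.03273535] 6.726974871027917 [-0.07776199 -0.0291249 ] [ 0.27042818  1.15853344 -0.60186957] [ 0.02175007 -0.00085585 -0.01509133]

(array([-0.01851752, -0.02808604]), 0.0166, 0.49)
7.9
```

View pics/w3.png

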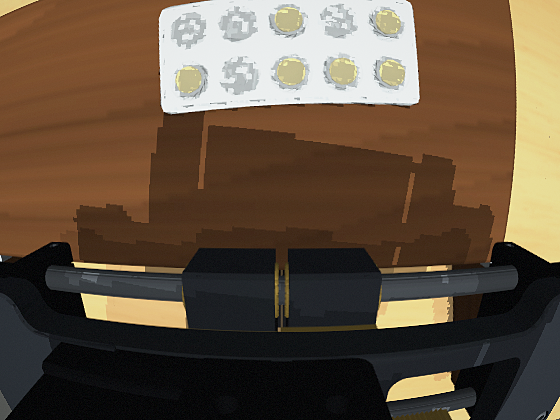

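The gripper is now at the roof edge (row 262), the tablets at (290,55) are clear, and the tin is out of sight under the roof. One last small shove, then back off and lift.

jog_arm(
  plan=[
    {"x": 0.022,"y": 0,"z": 0,"turn": 0},
    {"x": 0.022,"y": 0,"z": 0,"turn": 0},
    {"x": -0.1,"y": 0,"z": 0,"turn": 0},
    {"x": -0.3,"y": 0,"z": 0,"turn": 0},
    {"x": -0.3,"y": 0,"z": -0.3,"turn": 0},
    {"x": -0.3,"y": 0,"z": -0.7,"turn": 0},
    {"x": -0.3,"y": 0,"z": -0.7,"turn": 0},
  ],
)

```text
time_s: 8.98
eef_pos: [0.499, 0.0254, 0.144]
ee_rot: [3.135, 0.184, 0.02]
force: [1.1, 0.2, 0.5]
finger_gap: 0.0003
grasp_force: 0.0
```

```bash
cat >> h.py <<'E'
def pt(side,th,r,clear=0):
    t=np.radians(th); n=np.array([-np.cos(t),np.sin(t)]); e=10*abs(n[0])+12.2*abs(n[1])
    p=np.array([-63.5,129])+r*np.array([-np.sin(t),-np.cos(t)])+(12+e+clear)*n
    return p*[1,side]/1000
E
python3 -c "
from h import *
s=readout.state();l=loc(s['eef_pos']);print(s['eef_pos'],yaw(s),l,s['force'])
im,d=imaging.camera('wrist'); cv2.imwrite('pics/w4.png',im[:,:,::-1])
print(*[(loc(r['xyz']),r['xyz'][2],r['score']) for r in mark_of('tin_center','wrist')])
P=wcloud(d,s)
for n in ['door_left','door_right']:
    tr=trace(n,'wrist')
    if tr:
        q=P[tr[0]['pixels']&(d>0)]; q=q[(q[:,2]>.05)&(q[:,2]<.07)]; q=(q[:,:2]-C)@Rc*1000
        print(n,cv2.boxPoints(cv2.minAreaRect(q.astype(np.float32))).round().tolist())
print(s['time_s'])
for sd,th0 in((-1,104),(1,112)):
    p0=pt(sd,th0,78,18); print(sd,p0,'from here',(p0-l)/.15*[1,-1])
    for th in [th0,*range(100,-1,-10)]: print(th,np.round((pt(sd,th,78)-p0)/.15*[1,-1],3))
"
```

```text
[0.49899801 0.02539131 0.14404288] 6.724468046616267 [-0.11881947 -0.0297471 ] [1.07420608 0.16228049 0.47634751]

door_left [[-147.0, 160.0], [-64.0, 128.0], [-59.0, 140.0], [-142.0, 172.0]]
door_right [[-186.0, -162.0], [-180.0, -179.0], [-57.0, -137.0], [-62.0, -120.0]]
8.975
-1 [-0.12847637 -0.19081212] from here [-0.06437935  1.07376677]
104 [-0.029 -0.116]
100 [-0.049 -0.153]
90 [-0.087 -0.251]
80 [-0.109 -0.333]
70 [-0.117 -0.422]
60 [-0.109 -0.513]
50 [-0.084 -0.604]
40 [-0.042 -0.693]
30 [ 0.019 -0.773]
20 [ 0.095 -0.842]
10 [ 0.186 -0.896]
0 [ 0.287 -0.932]
1 [-0.11894143  0.19999609] from here [-8.13047875e-04 -1.53162131e+00]
112 [-0.045  0.111]
100 [-0.113  0.214]
90 [-0.15   0.312]
80 [-0.172  0.395]
70 [-0.18   0.483]
60 [-0.173  0.574]
50 [-0.148  0.666]
40 [-0.105  0.754]
30 [-0.045  0.834]
20 [0.032 0.904]
10 [0.122 0.958]
0 [0.223 0.993]
```

View pics/w4.png

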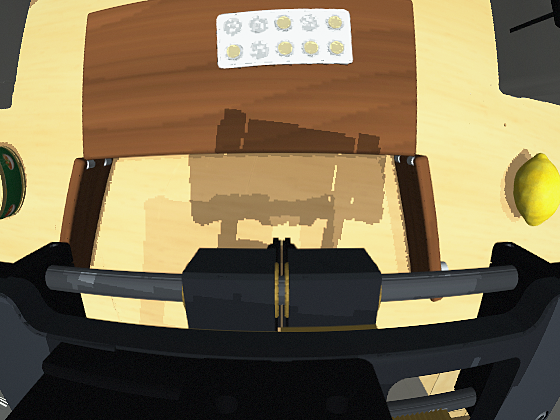

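The tin no longer shows beneath the roof edge (row 152). Doors are still open at (85,215) and (415,215), the lemon and tablets untouched. Next, the right door: move outside it.

jog_arm(
  plan=[
    {"x": 0,"y": 0.4,"z": 0,"turn": 0},
    {"x": 0,"y": 0.8,"z": 0,"turn": 0},
    {"x": -0.06,"y": 1.0,"z": 0,"turn": 0},
    {"x": -0.06,"y": 1.0,"z": 0,"turn": 0},
    {"x": -0.06,"y": 1.0,"z": 0,"turn": 0},
  ],
)

```text
time_s: 9.8
eef_pos: [0.5027, -0.1237, 0.1361]
ee_rot: [-3.135, -0.184, 0.004]
force: [1.3, 0.1, 0.7]
finger_gap: 0.0009
grasp_force: 0.0
```

jog_arm(
  plan=[
    {"x": 0,"y": 0.08,"z": 0,"turn": 0},
    {"x": 0,"y": 0.08,"z": 0.3,"turn": 0},
    {"x": 0,"y": 0.08,"z": 0.6,"turn": 0},
    {"x": 0,"y": 0.08,"z": 0.72,"turn": 0},
    {"x": 0,"y": 0.08,"z": 0.72,"turn": 0},
  ],
)

```text
time_s: 10.42
eef_pos: [0.5043, -0.1359, 0.0287]
ee_rot: [-3.135, -0.185, 0.004]
force: [0.2, -0.1, -0.5]
finger_gap: 0.0005
grasp_force: 0.0
```

```bash
python3 -c "
from h import *
s=readout.state();l=loc(s['eef_pos']);print(s['eef_pos'],l,pt(-1,104,78,18),s['force'])"
```

```text
[ 0.50429857 -0.13586013  0.02872742] [-0.13262178 -0.19049417] [-0.12847637 -0.19081212] [ 0.19889601 -0.11977293 -0.54872259]
```

jog_arm(
  plan=[
    {"x": 0,"y": -0.09,"z": -0.05,"turn": 0},
    {"x": -0.02,"y": -0.15,"z": -0.05,"turn": 0},
    {"x": -0.06,"y": -0.25,"z": -0.05,"turn": 0},
    {"x": -0.08,"y": -0.33,"z": -0.05,"turn": 0},
    {"x": -0.09,"y": -0.42,"z": -0.05,"turn": 0},
    {"x": -0.08,"y": -0.51,"z": -0.05,"turn": 0},
    {"x": -0.055,"y": -0.6,"z": -0.05,"turn": 0},
    {"x": -0.015,"y": -0.69,"z": -0.05,"turn": 0},
    {"x": 0.045,"y": -0.77,"z": -0.05,"turn": 0},
    {"x": 0.12,"y": -0.84,"z": -0.05,"turn": 0},
    {"x": 0.12,"y": -0.84,"z": -0.05,"turn": 0},
  ],
)

```text
time_s: 11.8
eef_pos: [0.509, -0.0083, 0.0373]
ee_rot: [-3.136, -0.186, -0.001]
force: [-1.1, -0.0, 0.7]
finger_gap: 0.0003
grasp_force: 0.0
```

```bash
python3 -c "
from h import *
s=readout.state();l=loc(s['eef_pos']);print(s['eef_pos'],l,s['force'])
for th in (20,10,0): print(th,(pt(-1,th,78)-l)/.15*[1,-1])"
```

```text
[ 0.5090203  -0.0082766   0.03730868] [-0.11284823 -0.06436385] [-1.13953447 -0.02426157  0.71553846]
20 [-0.00904584  0.00056959]
10 [ 0.08134131 -0.05344731]
0 [ 0.18232156 -0.0890923 ]
```

jog_arm(
  plan=[
    {"x": 0.04,"y": -0.03,"z": 0,"turn": 0},
    {"x": 0.08,"y": -0.05,"z": 0,"turn": 0},
    {"x": 0.12,"y": -0.07,"z": 0,"turn": 0},
    {"x": 0.15,"y": -0.08,"z": 0,"turn": 0},
    {"x": 0.17,"y": -0.09,"z": 0,"turn": 0},
    {"x": 0.18,"y": -0.09,"z": 0,"turn": 0},
    {"x": 0.18,"y": -0.09,"z": 0,"turn": 0},
  ],
)

```text
time_s: 12.68
eef_pos: [0.5323, 0.0075, 0.037]
ee_rot: [-3.136, -0.184, 0.004]
force: [-5.8, 0.5, 2.7]
finger_gap: 0.0004
grasp_force: 2.5
```

jog_arm(
  plan=[
    {"x": 0.007,"y": 0,"z": 0,"turn": 0},
    {"x": 0.007,"y": 0,"z": 0,"turn": 0},
    {"x": 0.007,"y": 0,"z": 0,"turn": 0},
  ],
)

```text
time_s: 13.05
eef_pos: [0.5323, 0.0076, 0.037]
ee_rot: [-3.136, -0.184, 0.008]
force: [-9.3, 0.0, 8.0]
finger_gap: 0.0003
grasp_force: 4.6
```

```bash
python3 -c "
from h import *
s=readout.state();l=loc(s['eef_pos']);print(s['eef_pos'],l,s['force'])"
```

```text
[0.53234805 0.00756101 0.03700404] [-0.08781154 -0.0513955 ] [-9.28784311  0.03081323  7.97515519]
```

jog_arm(
  plan=[
    {"x": 0.014,"y": 0,"z": 0,"turn": 0},
    {"x": 0.014,"y": 0,"z": 0,"turn": 0},
    {"x": 0.014,"y": 0,"z": 0,"turn": 0},
  ],
)

```text
time_s: 13.42
eef_pos: [0.5323, 0.0076, 0.037]
ee_rot: [-3.136, -0.185, 0.017]
force: [-16.5, -2.3, 14.5]
finger_gap: 0.0003
grasp_force: 9.0
```

jog_arm(
  plan=[
    {"x": -0.15,"y": 0,"z": 0,"turn": 0},
    {"x": -0.35,"y": 0,"z": -0.1,"turn": 0},
    {"x": -0.35,"y": 0,"z": -0.5,"turn": 0},
    {"x": -0.35,"y": 0,"z": -0.8,"turn": 0},
    {"x": -0.35,"y": 0,"z": -0.8,"turn": 0},
  ],
)

```text
time_s: 14.05
eef_pos: [0.4876, 0.0013, 0.1624]
ee_rot: [3.135, 0.184, 0.017]
force: [-0.1, 0.3, 0.1]
finger_gap: 0.0005
grasp_force: 0.0
```

```bash
python3 -c "
from h import *
s=readout.state();l=loc(s['eef_pos']);print(s['eef_pos'],yaw(s),l,s['force'])
im,d=imaging.camera('wrist'); cv2.imwrite('pics/w5.png',im[:,:,::-1])
P=wcloud(d,s)
for n in ['door_left','door_right']:
    tr=trace(n,'wrist')
    if tr:
        q=P[tr[0]['pixels']&(d>0)]; q=q[(q[:,2]>.05)&(q[:,2]<.07)]; q=(q[:,:2]-C)@Rc*1000
        print(n,cv2.boxPoints(cv2.minAreaRect(q.astype(np.float32))).round().tolist())
print((pt(1,112,78,18)-l)/.15*[1,-1])
"
```

```text
[0.48759145 0.00133367 0.16242312] 6.711463655911663 [-0.13299049 -0.05228733] [-0.13650365  0.29130491  0.1364903 ]
door_left [[-158.0, 166.0], [-64.0, 127.0], [-59.0, 140.0], [-153.0, 178.0]]
door_right [[-76.0, -128.0], [-64.0, -128.0], [-64.0, -3.0], [-76.0, -3.0]]
[ 0.0936604 -1.6818895]
```

View pics/w5.png

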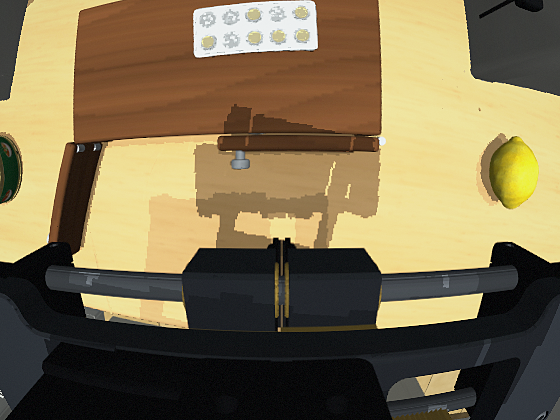

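The right door is shut flush along the front (row 143, knob at (240,160)). Now the left door.

jog_arm(
  plan=[
    {"x": 0,"y": -0.4,"z": 0,"turn": 0},
    {"x": 0,"y": -0.8,"z": 0,"turn": 0},
    {"x": 0,"y": -1.0,"z": 0,"turn": 0},
    {"x": 0,"y": -1.0,"z": 0,"turn": 0},
  ],
)

```text
time_s: 14.7
eef_pos: [0.4652, 0.1519, 0.155]
ee_rot: [3.135, 0.19, -0.006]
force: [0.0, -0.9, -0.5]
finger_gap: 0.0001
grasp_force: 0.0
```

jog_arm(
  plan=[
    {"x": 0.09,"y": -0.35,"z": 0,"turn": 0},
    {"x": 0.09,"y": -0.68,"z": 0,"turn": 0},
    {"x": 0.09,"y": -0.68,"z": 0,"turn": 0},
    {"x": 0.09,"y": -0.68,"z": 0.4,"turn": 0},
    {"x": 0.09,"y": -0.68,"z": 0.7,"turn": 0},
    {"x": 0.09,"y": -0.68,"z": 0.82,"turn": 0},
    {"x": 0.09,"y": -0.68,"z": 0.82,"turn": 0},
  ],
)

```text
time_s: 15.58
eef_pos: [0.4675, 0.2521, 0.0328]
ee_rot: [3.135, 0.182, -0.005]
force: [0.2, -0.5, 0.5]
finger_gap: 0.0003
grasp_force: 0.0
```

```bash
python3 -c "
from h import *
s=readout.state();l=loc(s['eef_pos']);print(s['eef_pos'],l,pt(1,112,78,18),s['force'])"
```

```text
[0.46750893 0.25214369 0.03284892] [-0.12327741  0.19913787] [-0.11894143  0.19999609] [ 0.19671023 -0.51419442  0.46327564]
```

jog_arm(
  plan=[
    {"x": -0.01,"y": 0.08,"z": -0.02,"turn": 0},
    {"x": -0.05,"y": 0.15,"z": -0.02,"turn": 0},
    {"x": -0.085,"y": 0.21,"z": -0.02,"turn": 0},
    {"x": -0.12,"y": 0.3,"z": -0.02,"turn": 0},
    {"x": -0.145,"y": 0.39,"z": -0.02,"turn": 0},
    {"x": -0.15,"y": 0.48,"z": -0.02,"turn": 0},
    {"x": -0.145,"y": 0.57,"z": -0.02,"turn": 0},
    {"x": -0.12,"y": 0.66,"z": -0.02,"turn": 0},
    {"x": -0.075,"y": 0.75,"z": -0.02,"turn": 0},
    {"x": -0.015,"y": 0.83,"z": -0.02,"turn": 0},
    {"x": 0.06,"y": 0.9,"z": -0.02,"turn": 0},
    {"x": 0.06,"y": 0.9,"z": -0.02,"turn": 0},
  ],
)

```text
time_s: 17.08
eef_pos: [0.4942, 0.1198, 0.0374]
ee_rot: [3.136, 0.182, 0.001]
force: [0.2, 0.3, 1.0]
finger_gap: 0.0004
grasp_force: 0.0
```

```bash
python3 -c "
from h import *
s=readout.state();l=loc(s['eef_pos']);print(s['eef_pos'],l,s['force'])
for th in (20,10,0): print(th,(pt(1,th,78)-l)/.15*[1,-1])"
```

```text
[0.4942138  0.11981979 0.03739762] [-0.11240529  0.06458467] [0.18259826 0.33233746 1.02394025]
20 [-0.0119988  0.0009026]
10 [0.07838835 0.0549195 ]
0 [0.1793686  0.09056449]
```

Door about 20° open; finishing slowly.

jog_arm(
  plan=[
    {"x": 0.04,"y": 0.03,"z": 0,"turn": 0},
    {"x": 0.08,"y": 0.05,"z": 0,"turn": 0},
    {"x": 0.12,"y": 0.07,"z": 0,"turn": 0},
    {"x": 0.15,"y": 0.08,"z": 0,"turn": 0},
    {"x": 0.17,"y": 0.09,"z": 0,"turn": 0},
    {"x": 0.185,"y": 0.09,"z": 0,"turn": 0},
    {"x": 0.185,"y": 0.09,"z": 0,"turn": 0},
    {"x": 0.185,"y": 0.09,"z": 0,"turn": 0},
  ],
)

```text
time_s: 18.08
eef_pos: [0.5204, 0.11, 0.037]
ee_rot: [3.135, 0.185, -0.007]
force: [-6.7, -2.8, 5.7]
finger_gap: 0.0007
grasp_force: 3.4
```

jog_arm(
  plan=[
    {"x": 0.01,"y": 0,"z": 0,"turn": 0},
    {"x": 0.01,"y": 0,"z": 0,"turn": 0},
    {"x": 0.01,"y": 0,"z": 0,"turn": 0},
  ],
)

```text
time_s: 18.45
eef_pos: [0.5204, 0.11, 0.0369]
ee_rot: [3.135, 0.185, -0.013]
force: [-11.7, -2.9, 11.5]
finger_gap: 0.0004
grasp_force: 6.5
```

jog_arm(
  plan=[
    {"x": -0.15,"y": 0,"z": 0,"turn": 0},
    {"x": -0.35,"y": 0,"z": -0.1,"turn": 0},
    {"x": -0.4,"y": 0,"z": -0.5,"turn": 0},
    {"x": -0.4,"y": 0,"z": -0.9,"turn": 0},
    {"x": -0.4,"y": 0,"z": -1.0,"turn": 0},
    {"x": -0.4,"y": 0,"z": -1.0,"turn": 0},
  ],
)

```text
time_s: 19.2
eef_pos: [0.4647, 0.1036, 0.1883]
ee_rot: [-3.136, -0.184, -0.005]
force: [0.2, -0.1, -0.3]
finger_gap: 0.0005
grasp_force: 0.0
```

```bash
python3 -c "
from h import *
s=readout.state();l=loc(s['eef_pos']);print(s['time_s'],l,s['force'])
im,d=imaging.camera('wrist'); cv2.imwrite('pics/w6.png',im[:,:,::-1])
P=wcloud(d,s)
for n in ['door_left','door_right']:
    tr=trace(n,'wrist')
    if tr:
        q=P[tr[0]['pixels']&(d>0)]; q=q[(q[:,2]>.05)&(q[:,2]<.07)]; q=(q[:,:2]-C)@Rc*1000
        print(n,cv2.boxPoints(cv2.minAreaRect(q.astype(np.float32))).round().tolist())
imaging.camera('side')
for n in ['tin','other_tin','lemon','tablets','salt','spice_jar','teaspoon']: print(n,[(np.round(r['xyz'],3).tolist(),round(r['score'],2)) for r in mark_of(n,'side')[:2]])
"
```

```text
19.2 [-0.14366914  0.05195691] [ 0.1771707  -0.14592557 -0.32651051]
door_left [[-75.0, 128.0], [-75.0, 2.0], [-63.0, 2.0], [-63.0, 128.0]]
door_right [[-75.0, 3.0], [-75.0, -127.0], [-63.0, -127.0], [-63.0, 3.0]]
tin []
other_tin [([0.497, 0.361, -0.0], 0.69)]
lemon [([0.56, -0.24, 0.001], 0.76)]
tablets [([0.641, 0.04, 0.06], 0.65)]
salt [([0.557, -0.239, 0.0], 0.47)]
spice_jar [([0.43, -0.475, -0.004], 0.56), ([0.613, 0.068, 0.0], 0.22)]
teaspoon []
```

View pics/w6.png

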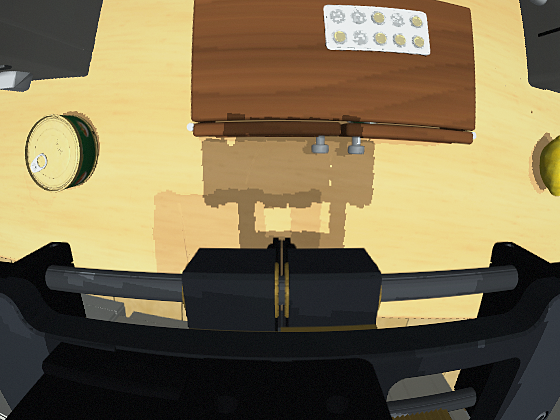

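Both doors are shut flush along the front (row 130, knobs at (320,145) and (356,145)). The tin is inside, and the other tin, lemon and tablets have not moved. Handing in.

```bash
python3 -c "
from plant import order
print(order.hand_in())"
```

```text
the job is handed in; nothing more can be done
None
```

The tin was pushed along the worktop into the cupboard, both doors were then pushed fully shut, and the job was handed in at about 19 s. The other tin, lemon and tablets look unmoved; the salt shaker, spice jar and teaspoon were never approached, though the salt and teaspoon weren't picked up in the final check.

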